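Seat a bush with the bench press and keep it held

TASK

The flanged bearing housing with the bronze bush standing proud is under one of the two bench presses; the other press only has a pulley left on it. At the press with the housing, flip the safety catch right over towards you so that it stays off, then pull its lever down until the bush is fully home. Finish still holding the lever down so that the ram keeps bearing on the bush while the retaining compound grips; leave the other press and everything else on the bench as they are.

Things in the scene. Friction and masses are not known exactly. Their poses are not given: they have to be found in the camera images.
- left_press: Cast rack-and-pinion bench press on the robot's left, base 230 x 120 mm, open towards the robot. Origin: centre of the base's underside; x to its back (away from the robot, within 0.28 rad), y left, z up. In mm: ram axis x -50, y 0; work plate top z 52; head top z 255, ram top z 312; lever shaft x -20, z 205; lever in plane y -62; catch in plane y 46, its pivot (axis y) at x -75, z 248.
- left_lever_turn (a joint): Turn of that press's lever, rad: 0 = up on its stop, sloping 30 deg up towards the robot; grows as the handle is pulled down, to 1.25. 1 rad lowers the ram 16 mm. A return spring lifts it when let go: 5 to 7 N at the ball, about 11 N while the bush goes in; with the bush home it stops hard. With the catch engaged it moves only about 0.04 rad.
- left_lever: That press's lever with its shaft: a steel rod 16 mm thick with a black ball of 38 mm diameter at the end nearest the robot. Origin on the shaft axis in the press's middle plane (x -20, y 0, z 205 mm of the press); the rod lies 62 mm to the right of it and the ball swings about the shaft in the press's x-z plane, radius 165 mm.
- left_ball (a point): Centre of that ball, 287 mm above the bench when the lever is up.
- left_catch (a joint): Turn of that press's safety catch, rad: 0 = engaged (bar lying back, its nose against the lug of the locking disc: lever blocked); grows as the thumb tab is tipped towards the robot; 1.7 = right over, tab lying forward. Light; gravity takes it to the nearer end (it tips over at about 0.9).
- left_catch_tab (a point): Point on the catch's thumb tab, 50 mm from its pivot, 5 mm short of its end. The tab is a plate 18 mm wide (press y), 8 mm thick; engaged, it leans 25 deg back from upright, its top 298 mm above the bench. From the pivot a bar 51 x 12 x 10 mm runs level back to the lug, whose top is 254 mm up.
- left_ram: Ram of that press, 25 mm square. Origin: middle of its lower end, 110 mm above the bench when up; moves straight down.
- right_press: Cast rack-and-pinion bench press on the robot's right, base 230 x 120 mm, open towards the robot. Origin: centre of the base's underside; x to its back (away from the robot, within 0.28 rad), y left, z up. In mm: ram axis x -50, y 0; work plate top z 52; head top z 255, ram top z 312; lever shaft x -20, z 205; lever in plane y -62; catch in plane y 46, its pivot (axis y) at x -75, z 248.
- right_lever_turn (a joint): Turn of that press's lever, rad: 0 = up on its stop, sloping 30 deg up towards the robot; grows as the handle is pulled down, to 1.25. 1 rad lowers the ram 16 mm. A return spring lifts it when let go: 5 to 7 N at the ball, about 11 N while the bush goes in; with the bush home it stops hard. With the catch engaged it moves only about 0.04 rad.
- right_lever: That press's lever with its shaft: a steel rod 16 mm thick with a black ball of 38 mm diameter at the end nearest the robot. Origin on the shaft axis in the press's middle plane (x -20, y 0, z 205 mm of the press); the rod lies 62 mm to the right of it and the ball swings about the shaft in the press's x-z plane, radius 165 mm.
- right_ball (a point): Centre of that ball, 287 mm above the bench when the lever is up.
- right_catch (a joint): Turn of that press's safety catch, rad: 0 = engaged (bar lying back, its nose against the lug of the locking disc: lever blocked); grows as the thumb tab is tipped towards the robot; 1.7 = right over, tab lying forward. Light; gravity takes it to the nearer end (it tips over at about 0.9).
- right_catch_tab (a point): Point on the catch's thumb tab, 50 mm from its pivot, 5 mm short of its end. The tab is a plate 18 mm wide (press y), 8 mm thick; engaged, it leans 25 deg back from upright, its top 298 mm above the bench. From the pivot a bar 51 x 12 x 10 mm runs level back to the lug, whose top is 254 mm up.
- right_ram: Ram of that press, 25 mm square. Origin: middle of its lower end, 110 mm above the bench when up; moves straight down.
- housing: Grey two-bolt flanged bearing housing, loose on one press's plate under the ram: oval flange 112 x 52 mm, 12 mm thick, long way across the press, round boss 54 mm across, 40 mm high overall. Origin: centre of its underside, z up.
- bush (a joint): How far the flanged bronze bush (flange 36 mm across, 4 mm thick) in the housing's boss has been pressed in, m: 0 = flange 10 mm proud of the boss, 0.010 = home, flange seated on the boss. Starts at 0 to 0.003. It needs about 40 N from the ram and stays where pushed. Home is at a lever turn of about 0.88 rad; the ram meets it at about 0.25 to 0.45.
- pulley: Aluminium V-belt pulley, 100 mm across, 36 mm high, loose, left standing on the other press's plate. Origin: centre of its underside.
- bush_tray: Steel tray 130 x 76 x 35 mm with two spare bushes, in front; loose, not part of the job.
- wrench: Wrench lying on the bench in front; loose, not part of the job.
- screwdriver: Screwdriver lying on the bench in front; loose, not part of the job.
- hammer: Hammer lying to the left of the left press; loose, not part of the job.
- compound_bottle: White bottle of retaining compound, 36 mm across, 110 mm tall, between the presses; loose, not part of the job.
- spray_can: Aluminium spray can, 56 mm across, 170 mm tall, right of the right press; loose, not part of the job.
- spare_bearing: Steel bearing ring, 52 mm across, 15 mm high; loose, not part of the job.

How it is judged (in metres and radians):
On the way, in this order (a step that is already met when the one before it is completed fails the run):
1. the catch of the press with the housing is flipped right over while its lever is still up (((horizontal distance between housing and left_ram below 0.03 m and value of joint left_catch above 1.2 rad and value of joint left_lever_turn below 0.1 rad) or (horizontal distance between housing and right_ram below 0.03 m and value of joint right_catch above 1.2 rad and value of joint right_lever_turn below 0.1 rad))), for 0.2 s.
2. that lever is pulled down by the gripper until the bush is home (((horizontal distance between housing and left_ram below 0.03 m and value of joint left_catch above 1.2 rad and value of joint left_lever_turn above 0.7 rad and contact force between the fingers and left_lever above 2 N and value of joint bush above 0.009 m) or (horizontal distance between housing and right_ram below 0.03 m and value of joint right_catch above 1.2 rad and value of joint right_lever_turn above 0.7 rad and contact force between the fingers and right_lever above 2 N and value of joint bush above 0.009 m))), for 0.2 s.
At the end, for the whole second after the job is handed in: Bush home within 1 mm; at that press catch over (above 1.2 rad), lever down (above 0.7 rad) with over 2 N from the fingers and over 3 N from ram to bush; housing upright, within 12 mm of its start; other lever and catch as found (below 0.08 and 0.3 rad), pulley within 20 mm (((horizontal distance between housing and left_ram below 0.03 m and value of joint left_catch above 1.2 rad and value of joint left_lever_turn above 0.7 rad and contact force between the fingers and left_lever above 2 N and value of joint bush above 0.009 m and contact force between left_ram and housing above 3 N and value of joint right_lever_turn below 0.08 rad and value of joint right_catch below 0.3 rad) or (horizontal distance between housing and right_ram below 0.03 m and value of joint right_catch above 1.2 rad and value of joint right_lever_turn above 0.7 rad and contact force between the fingers and right_lever above 2 N and value of joint bush above 0.009 m and contact force between right_ram and housing above 3 N and value of joint left_lever_turn below 0.08 rad and value of joint left_catch below 0.3 rad)) and distance of housing from where it was at the start of the episode below 0.012 m and angle between housing's own z axis and vertical below 0.05 rad and distance of pulley from where it was at the start of the episode below 0.02 m); the arm keeps its last pose, push and grip.
It fails at once if the other press is worked ((horizontal distance between housing and left_ram below 0.03 m and (value of joint right_lever_turn above 0.15 rad or value of joint right_catch above 0.8 rad)) or (horizontal distance between housing and right_ram below 0.03 m and (value of joint left_lever_turn above 0.15 rad or value of joint left_catch above 0.8 rad))).
It fails at once if a bystander is knocked more than 30 mm away (distance of any of bush_tray, wrench, screwdriver, hammer, compound_bottle, spray_can, spare_bearing from where it was at the start of the episode above 0.03 m).
It also fails if it takes over 51 s, if anything falls off the work surface, if the arm or the gripper's body presses on something with over 40 N, if the wrist force passes 120 N, or if a joint passes its speed limit or range.

ROBOT

A 6-joint arm with a two-finger parallel gripper is mounted at the origin on the work surface. World frame = base frame: x ahead of the robot, y to its left, z up, the work surface at z = 0. Lengths are in mm, angles in rad, forces in N, time in s.
With the tool pointing down it reaches from about 275 to 825 mm from the base axis. Payload 4.9 kg.
Tool frame: the origin (TCP) lies at the very end of the fingers, on their centre line; the grasp point (between the pads) lies 19 mm behind it; z points along the fingers, y is the direction in which the jaws open and shut (so a half turn about z gives the same grasp; the last joint's range is limited). The gripper opens to 85 mm and grips with 20 to 120 N. Pads are 22 mm wide; open, the fingers measure 114 mm over their backs; the gripper's body (76 mm by 85 mm) begins 54 mm behind the grasp point. The pads swing forward as they close: fully open they stand 13 mm farther back than shut.
Start: joints at [-0.134, 0.326, -0.193, 1.052, 0, 1.437], TCP at [550.017, 0.009, 231.281] pointing down, gripper open.
Joint ranges: [-2.65, 2.65], [-0.97, 1.79], [-1.3, 1.35], [-1.93, 2.1], [-1.47, 1.37], [-3.14, 3.14]. Speed limits (rad/s): [2.57, 2.57, 3.14, 3.14, 3.14, 3.14].

INTERFACE

Orientations are given as [roll, pitch, yaw] about the fixed x, y, z axes, in that order (R = Rz(yaw) Ry(pitch) Rx(roll)).
In Python, from bench import bot, solve_ik, imaging gives the robot as it stands. Calls block until the motion is done:
- bot.move_ptp(position, orientation): joint-space move of the TCP to a pose.
- bot.movel(position, rot=None, max_speed=150, threshold=None): straight line of the TCP; rot=None keeps the orientation; max_speed is the mean speed in mm/s. With threshold (N) it stops when the force on the tool has changed by that much, and returns True; else False.
- bot.move_j(angles): joint-space move.
- bot.grip(opening, effort=None): opening from 0.0 (shut) to 1.0 (fully open); effort is the grip in N (None keeps the last); returns when the fingers have stopped.
- bot.dwell(seconds).
- solve_ik(position, orientation): joint angles nearest the present ones, or None.
- bot.get_state(): the state.
- imaging.capture(name): name is "scene" or "side" or "wrist"; returns the picture (400x640x3 uint8, blue, green, red); there is no depth.
- imaging.camera_model(name): a dict with "K" (3x3 intrinsics, pixels), "position" and "rotation" of the camera in the world. Camera axes: x right, y up, looking along -z (the intrinsics and any distortion apply to the point x, -y, -z); pixel columns grow to the right and rows downward; lengths in mm; the calibration is good to about 2 mm. A picture is of the moment at which its call begins: read the wrist's pose just before it. camera_model takes no time and is no camera call; for the wrist camera it gives the pose at the moment of the call.
A pose or a line that the arm cannot do raises bot.IKError and nothing moves.
- bot.sign_off(): hands the job in, once; it reports no verdict.
The state is a dict: "t": time; "qpos": joint angles; "joint_velocities": joint speeds; "effort": joint torques, N m; "tcp_pos": TCP position; "orientation": TCP orientation; "contact_force": force on the tool from outside, world axes, zero at the start; "wrist_torque": the same for the moment, N m; "opening": opening from 0.0 (shut) to 1.0 (fully open).
Only numpy, scipy, OpenCV 4.12 (cv2) and the standard library are available. Lean on these libraries where they do the work, as an engineer would, in place of code of your own. Each camera call takes 0.05 s, during which the arm holds its last target.

## Working session

There is one attempt and no reset: what is moved stays moved. The work goes in short steps, each a Python script; the robot and the scene stay as the last script left them, time stands still between calls to the robot, and variables do not carry over. Pictures are saved under pics/ and viewed, and the job is handed in when it is done.

```bash
mkdir -p pics; ls; python3 - <<'E'
from bench import bot, solve_ik, imaging
import cv2
for n in ["scene","side","wrist"]:
    cv2.imwrite(f"pics/{n}0.png",imaging.capture(n)); m=imaging.camera_model(n); print(n,m)
s=bot.get_state();print(s)
E
```

```text
pics
scene {'K': array([[389.211836  ,   0.        , 317.91345214],
       [  0.        , 389.211836  , 201.03614439],
       [  0.        ,   0.        ,   1.        ]]), 'position': array([1426.14951131,   40.76627331,  793.84413135]), 'rotation': array([0.96910004, 0.02328966, 1.61349326])}
side {'K': array([[507.61482716,   0.        , 319.35860001],
       [  0.        , 507.61482716, 202.1892164 ],
       [  0.        ,   0.        ,   1.        ]]), 'position': array([ 446.35443822, 1250.22542465, 1154.57974235]), 'rotation': array([ 9.11184565e-01, -2.10607729e-03, -3.06613260e+00])}
wrist {'K': array([[276.49247975,   0.        , 320.4691634 ],
       [  0.        , 276.49247975, 200.25908198],
       [  0.        ,   0.        ,   1.        ]]), 'position': array([550.48216988,  72.12959145, 373.93715575]), 'rotation': array([-0.28560174,  0.00184013,  0.00110451])}
{'t': 0.15, 'qpos': array([-1.34212719e-01,  3.26783990e-01, -1.93323898e-01,  1.05200949e+00,
       -1.14549678e-05,  1.43660780e+00]), 'joint_velocities': array([-0.00148582, -0.00143553,  0.00411515,  0.00153951,  0.00060489,
        0.00122121]), 'effort': array([ 1.04211274e-03, -4.43704247e+01,  2.62664723e+01,  1.04285317e-02,
       -1.23322516e-04, -3.51401161e-05]), 'tcp_pos': array([5.49569581e+02, 5.90645186e-02, 2.30687577e+02]), 'orientation': array([-3.14028194e+00, -1.65386973e-04,  1.57077203e+00]), 'contact_force': array([0.06594248, 0.27337316, 0.65013017]), 'wrist_torque': array([ 0.04053441, -0.04231352,  0.03887243]), 'opening': 0.9984937177619373}
```

View pics/scene0.png

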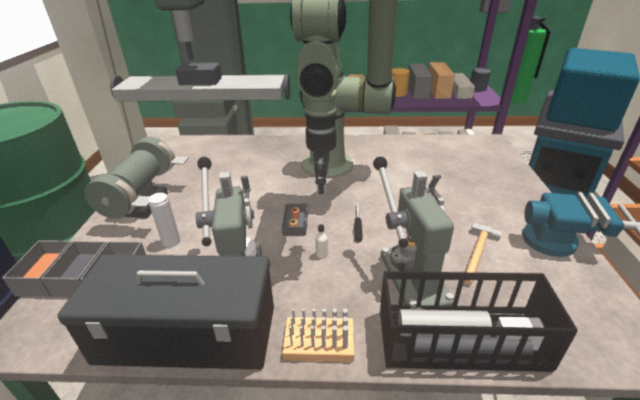

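View pics/side0.png

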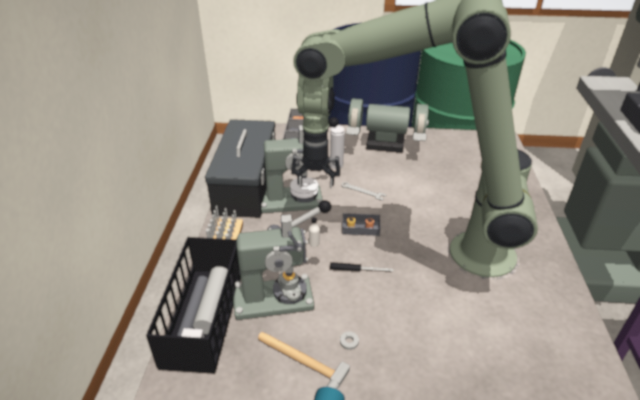

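View pics/wrist0.png

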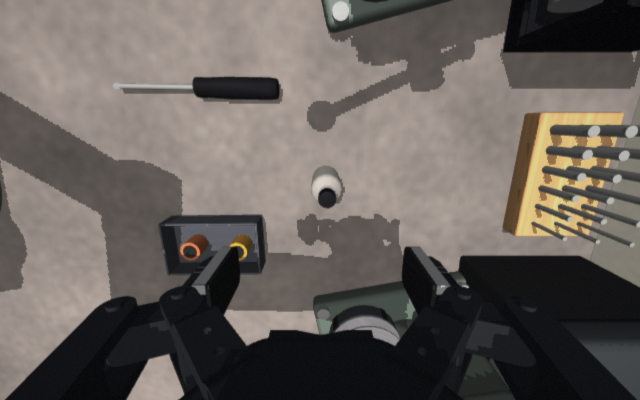

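The left press (right in the scene view, near in the side view) has the housing, with bronze visible at scene (410,245) and side (291,278). The pulley is on the other press. I'll zoom in next.

```bash
cat > h.py <<'E'
import numpy as np, cv2
from scipy.spatial.transform import Rotation as R
from bench import bot, solve_ik, imaging
def ray(name,u,v,m=None):
    m=m or imaging.camera_model(name)
    K=np.array(m["K"]);d=np.array([(u-K[0,2])/K[0,0],-(v-K[1,2])/K[1,1],-1.])
    d=R.from_euler('xyz',m["rotation"]).apply(d)
    return np.array(m["position"]),d/np.linalg.norm(d)
def onz(name,u,v,z,m=None):
    p,d=ray(name,u,v,m); return p+d*(z-p[2])/d[2]
def tri(*rs):
    A=sum(np.eye(3)-np.outer(d,d) for p,d in rs); b=sum((np.eye(3)-np.outer(d,d))@p for p,d in rs)
    x=np.linalg.solve(A,b); return x,[np.linalg.norm((np.eye(3)-np.outer(d,d))@(x-p)) for p,d in rs]
def proj(name,P,m=None):
    m=m or imaging.camera_model(name); K=np.array(m["K"])
    c=R.from_euler('xyz',m["rotation"]).inv().apply(np.array(P)-np.array(m["position"]))
    c=np.atleast_2d(c); return np.c_[K[0,0]*c[:,0]/-c[:,2]+K[0,2], K[1,2]+K[1,1]*c[:,1]/c[:,2]]
E
python3 - <<'E'
from h import *
a=cv2.imread('pics/scene0.png');b=cv2.imread('pics/side0.png')
cv2.imwrite('pics/z1.png',cv2.resize(a[145:315,360:500],None,fx=3.5,fy=3.5,interpolation=cv2.INTER_CUBIC))
cv2.imwrite('pics/z2.png',cv2.resize(b[190:325,220:345],None,fx=4.4,fy=4.4,interpolation=cv2.INTER_CUBIC))
print(tri(ray('scene',380,163),ray('side',325,207)), onz('scene',380,163,287),onz('side',325,207,287))
E
```

```text
(array([511.44990227, 155.28321742, 287.96965646]), [np.float64(0.5601177647684469), np.float64(0.5601177647684634)]) [508.74640042 155.26950511 287.        ] [511.74635354 154.86413678 287.        ]
```

View pics/z1.png

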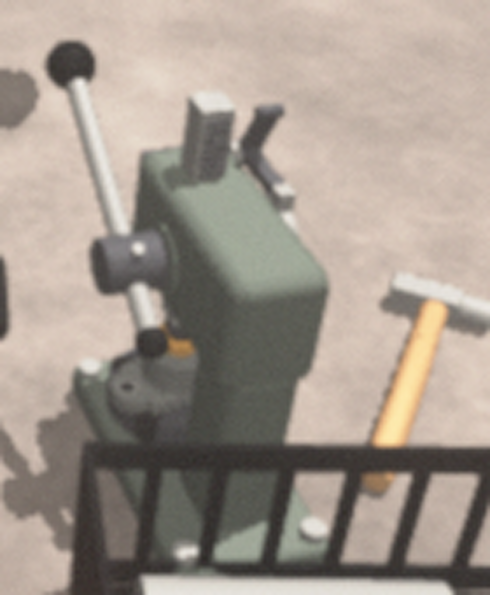

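View pics/z2.png

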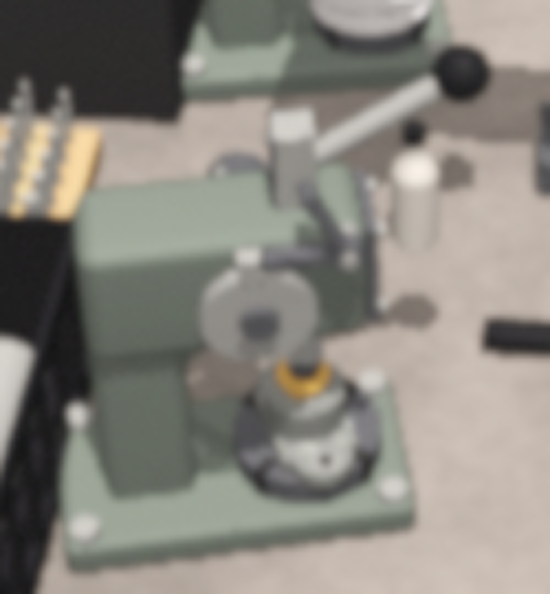

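```bash
python3 - <<'E'
from h import *
from scipy.optimize import least_squares
S=lambda x,y:(360+(x+.5)/3.5-.5,145+(y+.5)/3.5-.5)
D=lambda x,y:(220+(x+.5)/4.4-.5,190+(y+.5)/4.4-.5)
# press-frame points: ball, ram top, tab top end mid, lever shaft hub outer
pts={'ball':((-162.9,-62,287.5),S(71,63),D(461,72)),
'ram':((-50,0,312),S(211,101),D(291,122)),
'tab':((-75+55*np.sin(.436),46,248+55*np.cos(.436)),S(270,108),D(306,190))}
for k,(P,s,d) in pts.items(): print(k,tri(ray('scene',*s),ray('side',*d)))
def res(p,full=False):
    r=R.from_euler('z',p[2]); out=[]
    for k,(P,s,d) in pts.items():
        W=r.apply(P)+[p[0],p[1],0]
        out+= [*(proj('scene',W)[0]-s),*(proj('side',W)[0]-d)]
    return np.array(out)
o=least_squares(res,[650,215,0]);print(o.x,res(o.x).round(1).reshape(-1,4))
np.save('pose.npy',o.x)
x,y,a=o.x;r=R.from_euler('z',a);F=lambda P:r.apply(P)+[x,y,0]
for P in [(-162.9,-62,287.5),(-50,0,312),(-75,46,248),(-53.9,46,293.3)]: print(F(P).round(1))
a=cv2.imread('pics/side0.png');b=cv2.imread('pics/scene0.png')
for P in [(115,60,0),(115,-60,0),(-115,60,0),(-115,-60,0),(-162.9,-62,287.5),(-75,46,248),(-24,46,248),(-53.9,46,293.3)]:
    for im,n in((a,'side'),(b,'scene')):
        u,v=proj(n,F(P))[0]; cv2.circle(im,(int(round(u)),int(round(v))),1,(0,0,255),-1)
cv2.imwrite('pics/o.png',np.hstack([cv2.resize(b[145:315,360:480],None,fx=3.2,fy=3.2),cv2.resize(a[190:325,220:345],None,fx=3.2,fy=3.2)[:544] if 0 else cv2.copyMakeBorder(cv2.resize(a[190:325,220:345],None,fx=3.2,fy=3.2),0,112,0,0,cv2.BORDER_CONSTANT)]))
E
```

```text
ball (array([513.39341076, 154.55297543, 290.45879345]), [np.float64(0.19636154195323455), np.float64(0.19636154195335856)])
ram (array([608.72290098, 239.92223047, 313.6680759 ]), [np.float64(0.09207940447039531), np.float64(0.09207940447032985)])
tab (array([594.86870315, 284.61344237, 300.10024843]), [np.float64(0.2665378673116257), np.float64(0.26653786731165474)])
[6.56170523e+02 2.51742786e+02 2.36635904e-01] [[-0.5  0.9  0.4  0.5]
 [-0.2  0.3  0.4  0.6]
 [-0.3  0.7 -0.1  0.7]]
[512.3 153.3 287.5]
[607.6 240.  312. ]
[572.5 278.9 248. ]
[593.  283.8 293.3]
```

View pics/o.png

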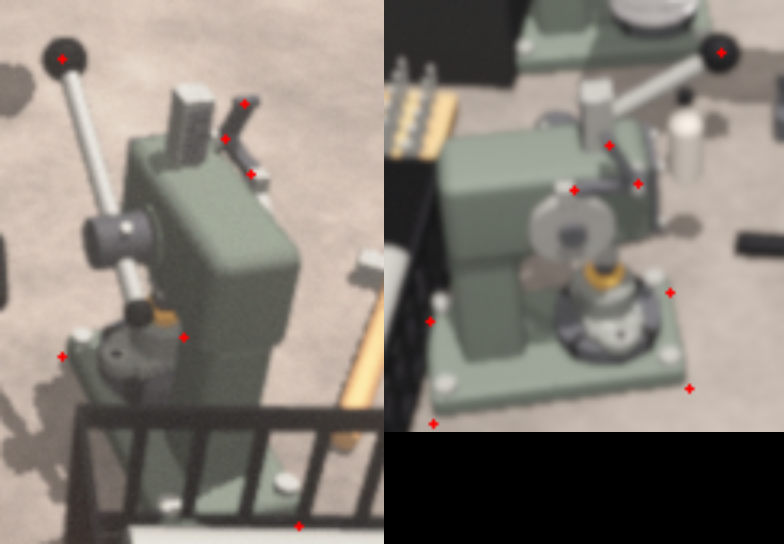

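The pose fit agrees to under 1 px. The left press's origin is at about (656, 252), yaw 0.237. Next I'll check IK for the planned flip and grasp poses.

```bash
cat >> h.py <<'E'
try:
    px,py,pa=np.load('pose.npy'); 
except Exception: px=py=pa=0
def F(x,y,z): return list(R.from_euler('z',pa).apply((x,y,z))+[px,py,0])
def st(t=''):
    s=bot.get_state(); print(t,'t',round(s['t'],2),'tcp',s['tcp_pos'].round(1),'ori',s['orientation'].round(3),'F',s['contact_force'].round(1),'open',round(s['opening'],3),flush=True); return s
E
python3 - <<'E'
from h import *
for yaw in (pa,pa+np.pi,pa-np.pi):
  for P in [F(-5,46,420),F(-5,46,272),F(-130,46,272),F(-163,-62,400),F(-163,-62,266),F(-185,-62,180),F(-172,-62,125)]:
    q=solve_ik(P,[np.pi,0,yaw]); print(round(yaw,2),np.round(P),None if q is None else np.round(q,2))
E
```

```text
0.24 [641. 295. 420.] [ 0.33  0.68  0.85  1.74  0.   -3.05]
0.24 [641. 295. 272.] [ 0.33  0.62  0.38  1.33  0.   -3.05]
0.24 [519. 266. 272.] [ 0.35  0.37 -0.03  1.18  0.   -3.03]
0.24 [512. 153. 400.] [0.15 0.25 0.12 1.45 0.   3.06]
0.24 [512. 153. 266.] [ 0.15  0.28 -0.17  1.12  0.    3.06]
0.24 [491. 148. 180.] [ 0.15  0.3  -0.37  0.9   0.    3.05]
0.24 [503. 151. 125.] [ 0.15  0.38 -0.41  0.78  0.    3.06]
3.38 [641. 295. 420.] [0.33 0.68 0.85 1.74 0.   0.09]
3.38 [641. 295. 272.] [0.33 0.62 0.38 1.33 0.   0.09]
3.38 [519. 266. 272.] [ 0.35  0.37 -0.03  1.18  0.    0.11]
3.38 [512. 153. 400.] [ 0.15  0.25  0.12  1.45  0.   -0.08]
3.38 [512. 153. 266.] [ 0.15  0.28 -0.17  1.12  0.   -0.08]
3.38 [491. 148. 180.] [ 0.15  0.3  -0.37  0.9   0.   -0.09]
3.38 [503. 151. 125.] [ 0.15  0.38 -0.41  0.78  0.   -0.09]
-2.9 [641. 295. 420.] [0.33 0.68 0.85 1.74 0.   0.09]
-2.9 [641. 295. 272.] [0.33 0.62 0.38 1.33 0.   0.09]
-2.9 [519. 266. 272.] [ 0.35  0.37 -0.03  1.18  0.    0.11]
-2.9 [512. 153. 400.] [ 0.15  0.25  0.12  1.45  0.   -0.08]
-2.9 [512. 153. 266.] [ 0.15  0.28 -0.17  1.12  0.   -0.08]
-2.9 [491. 148. 180.] [ 0.15  0.3  -0.37  0.9   0.   -0.09]
-2.9 [503. 151. 125.] [ 0.15  0.38 -0.41  0.78  0.   -0.09]
```

```bash
python3 - <<'E'
from h import *
rot=[np.pi,0,pa+np.pi-2*np.pi]
bot.movel([550,0,380],max_speed=200); 
bot.grip(0.0,60); st('closed')
bot.move_ptp(F(-8,46,370),rot); st('above')
print(bot.movel(F(-8,46,275),max_speed=100,threshold=8)); st('down')
for n in ("side","scene"): cv2.imwrite(f"pics/{n}1.png",imaging.capture(n))
E
python3 - <<'E'
import cv2,numpy as np
a=cv2.imread('pics/scene1.png');b=cv2.imread('pics/side1.png')
cv2.imwrite('pics/z3.png',np.hstack([cv2.resize(a[120:280,360:490],(390,480)),cv2.resize(b[160:320,215:345],(390,480))]))
E
```

```text
closed t 1.81 tcp [550.    0.  380.1] ori [ 3.141 -0.     1.571] F [-0.  -0.7 -0.4] open -0.0
above t 3.02 tcp [637.8 293.9 370.1] ori [-3.141  0.    -2.907] F [ 0.2  0.3 -0.5] open -0.0
False
down t 4.12 tcp [638.  294.6 276. ] ori [ 3.141e+00  2.000e-03 -2.905e+00] F [0.8 0.1 0.2] open -0.002
```

View pics/z3.png

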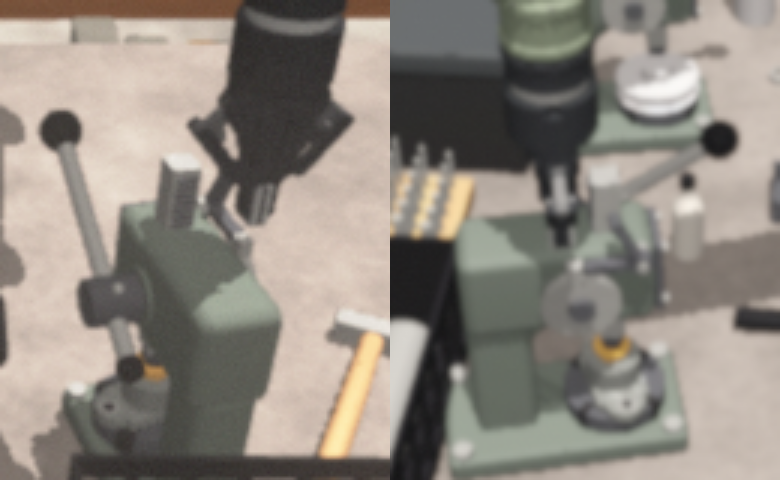

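The fingertip is behind the tab, and the knuckle on the ram side looks close to the ram. I'll shift outwards and up a little, then sweep under a force guard.

```bash
python3 - <<'E'
from h import *
bot.movel(F(-8,55,279),max_speed=80)
print(bot.movel(F(-128,55,279),max_speed=70,threshold=8)); st('swept')
bot.dwell(0.3)
for n in ("side","scene"): cv2.imwrite(f"pics/{n}2.png",imaging.capture(n))
a=cv2.imread('pics/scene2.png');b=cv2.imread('pics/side2.png')
cv2.imwrite('pics/z4.png',np.hstack([cv2.resize(a[120:280,360:490],(390,480)),cv2.resize(b[160:320,215:345],(390,480))]))
E
```

```text
False
swept t 6.37 tcp [519.1 275.2 278.9] ori [-3.142 -0.    -2.905] F [ 0.9  0.4 -0.7] open -0.001
```

View pics/z4.png

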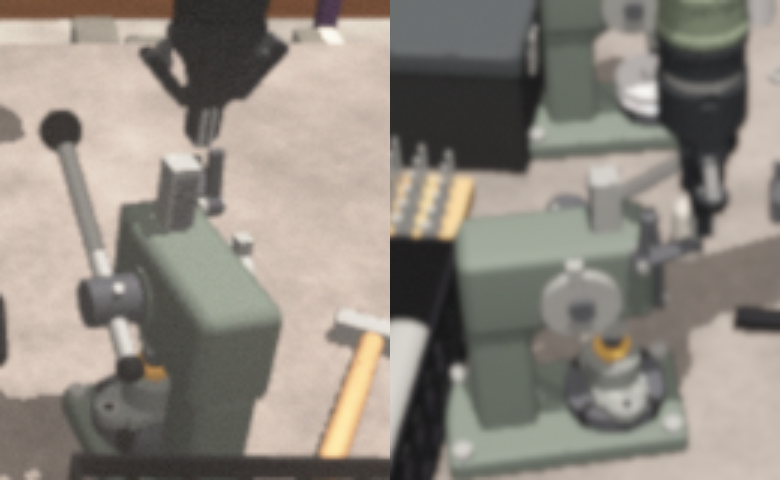

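The catch is right over: the tab lies forward at side crop (675,255) and the bar stands upright. Next is the ball.

```bash
python3 - <<'E'
from h import *
rot=[np.pi,0,pa-np.pi]
bot.movel(F(-135,55,385),max_speed=200)
bot.grip(1.0,50)
b=np.array(F(-163,-62,0))+[.5,.7,0]
bot.movel([b[0],b[1],385],max_speed=200); st('above')
print(bot.movel([b[0],b[1],265],max_speed=80,threshold=8)); st('down')
bot.grip(0.0,50); st('gripped')
for n in ("side","scene"): cv2.imwrite(f"pics/{n}3.png",imaging.capture(n))
a=cv2.imread('pics/scene3.png');b=cv2.imread('pics/side3.png')
cv2.imwrite('pics/z5.png',np.hstack([cv2.resize(a[120:280,340:470],(390,480)),cv2.resize(b[160:320,235:365],(390,480))]))
E
```

```text
above t 8.98 tcp [512.8 154.4 385.1] ori [ 3.141  0.    -2.905] F [0.7 1.4 0. ] open 0.999
False
down t 10.63 tcp [513.1 154.  265.5] ori [-3.142e+00  1.000e-03 -2.905e+00] F [-0.   0.3 -0.2] open 1.002
gripped t 11.15 tcp [512.8 154.1 265.4] ori [ 3.141  0.    -2.905] F [-2.1 -0.6  3.5] open 0.419
```

View pics/z5.png

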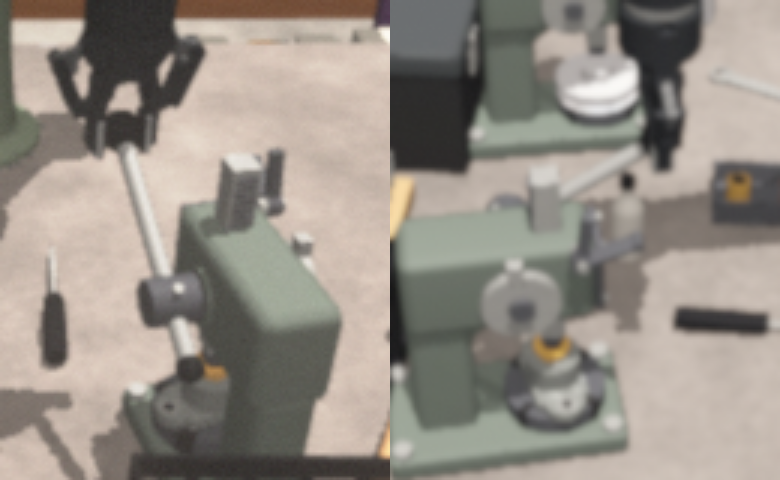

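```bash
python3 - <<'E'
from h import *
print('bottle top',onz('scene',321.5,230,110), 'side',onz('side',316,223,110),'tool end',F(-175,-62,125))
off=np.array([.5,.7,-22.])
def P(t):
    th=np.pi/6-t
    return np.array(F(-20-165*np.cos(th),-62,205+165*np.sin(th)))+off
for t in (.15,.3,.45,.6,.72,.82):
    bot.movel(P(t),max_speed=60); st(t)
E
```

```text
bottle top [574.59391846  -1.50328863 110.        ] side [548.22344231  15.72124789 110.        ] tool end [np.float64(500.5822838145558), np.float64(150.4447114269881), np.float64(125.0)]
0.15 t 11.8 tcp [503.  151.6 244.2] ori [ 3.142e+00  2.000e-03 -2.905e+00] F [-2.1  0.4  8.6] open 0.422
0.3 t 12.36 tcp [496.4 150.  220.6] ori [-3.141e+00  3.000e-03 -2.905e+00] F [-1.4  0.5  7.8] open 0.42
0.45 t 12.92 tcp [493.4 149.3 196.6] ori [-3.141  0.004 -2.905] F [-1.1  0.6  9.3] open 0.418
0.6 t 13.47 tcp [493.9 149.4 172.1] ori [-3.141  0.005 -2.905] F [-0.1  0.6 10.5] open 0.419
0.72 t 13.96 tcp [497.1 150.2 152.7] ori [-3.142  0.006 -2.905] F [ 0.1  1.9 10.5] open 0.419
0.82 t 14.38 tcp [501.7 151.3 136.9] ori [ 3.141  0.007 -2.904] F [ 1.5  0.8 10.7] open 0.421
```

The force profile matches the bush going in. I'll continue in small steps until the hard stop.

```bash
python3 - <<'E'
from h import *
off=np.array([.5,.7,-22.])
def P(t):
    th=np.pi/6-t
    return np.array(F(-20-165*np.cos(th),-62,205+165*np.sin(th)))+off
for t in np.arange(.84,1.06,.02):
    bot.movel(P(t),max_speed=40); bot.dwell(.1); s=st(round(t,2))
    if s['contact_force'][2]>28: break
for n in ("side","scene"): cv2.imwrite(f"pics/{n}4.png",imaging.capture(n))
a=cv2.imread('pics/scene4.png');b=cv2.imread('pics/side4.png')
cv2.imwrite('pics/z6.png',np.hstack([cv2.resize(a[120:280,340:470],(390,480)),cv2.resize(b[180:340,235:365],(390,480))]))
E
```

```text
0.84 t 14.73 tcp [502.5 151.5 134. ] ori [-3.142  0.007 -2.905] F [-0.   2.2 12.3] open 0.426
0.86 t 15.08 tcp [503.7 151.8 130.9] ori [ 3.142  0.007 -2.905] F [ 0.9  2.4 12.5] open 0.42
0.88 t 15.43 tcp [504.7 152.1 127.9] ori [ 3.141  0.007 -2.904] F [ 0.4  0.7 11.9] open 0.419
0.9 t 15.78 tcp [505.9 152.3 124.8] ori [ 3.142  0.007 -2.905] F [ 0.1  1.7 13.6] open 0.42
0.92 t 16.13 tcp [507.2 152.7 121.8] ori [ 3.142  0.008 -2.905] F [ 1.7  2.  13.5] open 0.419
0.94 t 16.48 tcp [508.5 153.  118.8] ori [ 3.141  0.008 -2.904] F [ 1.1  1.6 13.6] open 0.42
0.96 t 16.83 tcp [509.7 153.3 116. ] ori [ 3.142  0.007 -2.905] F [-0.1  1.4 15.7] open 0.421
0.98 t 17.18 tcp [511.3 153.6 113.4] ori [-3.142  0.008 -2.906] F [-0.8  1.4 19. ] open 0.416
1.0 t 17.53 tcp [512.9 154.  110.8] ori [-3.142  0.008 -2.906] F [-1.2  2.8 21.1] open 0.414
1.02 t 17.88 tcp [514.6 154.4 108.2] ori [-3.141  0.009 -2.906] F [-3.   1.2 22.8] open 0.417
1.04 t 18.23 tcp [517.1 155.2 105.9] ori [ 3.141  0.011 -2.903] F [-1.2  0.8 24.3] open 0.41
1.06 t 18.58 tcp [521.3 156.3 104.2] ori [ 3.141  0.016 -2.903] F [ 3.4  2.8 26. ] open 0.38
```

View pics/z6.png

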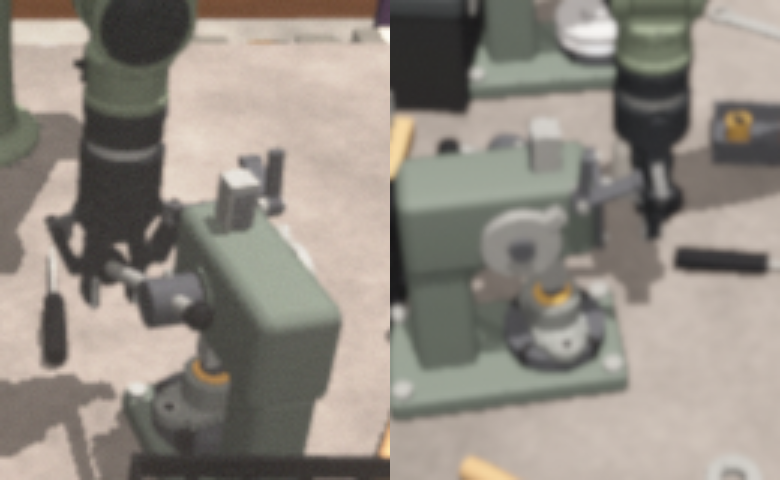

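```bash
python3 - <<'E'
from h import *
X,e=tri(ray('scene',406,226),ray('side',254.3,228.3));print(X,e)
p=R.from_euler('z',-pa).apply(X-[px,py,0]);print('press',p,'angle->turn',np.pi/6+np.arctan2(p[2]-205,p[0]+20))
X,e=tri(ray('scene',402.9,241.9),ray('scene',402.9,241.9))if 0 else (0,0)
# initial: intersect scene ray with lever plane y=-62 in press
for uv in ((402.9,241.9),(406,226)):
    o,d=ray('scene',*uv); r=R.from_euler('z',-pa); o=r.apply(o-[px,py,0]);d=r.apply(d)
    q=o+d*(-62-o[1])/d[1]; print(q, np.pi/6+np.arctan2(q[2]-205,q[0]+20), np.hypot(q[2]-205,q[0]+20))
s=st()
a=cv2.imread('pics/scene4.png');b=cv2.imread('pics/side4.png')
cv2.imwrite('pics/z7.png',np.hstack([cv2.resize(a[190:270,370:440],(490,560),interpolation=cv2.INTER_CUBIC),cv2.resize(b[260:310,270:312],(294,350),interpolation=cv2.INTER_CUBIC) if 0 else cv2.resize(b[255:311,265:295],(300,560),interpolation=cv2.INTER_CUBIC)]))
E
```

```text
[706.43251065 199.73013648 232.45009021] [np.float64(2.569695650417013), np.float64(2.5696956504170085)]
press [ 36.66778005 -62.34626727 232.45009021] angle->turn 0.9746917900488563
[ 35.01956428 -62.         180.16766137] 0.09963395501763578 60.36387575302574
[ 40.19408167 -62.         232.5287719 ] 0.9525345061713355 66.1903372880321
 t 18.68 tcp [521.2 156.3 104.2] ori [ 3.141  0.016 -2.903] F [ 2.9  1.7 25.9] open 0.384
```

View pics/z7.png

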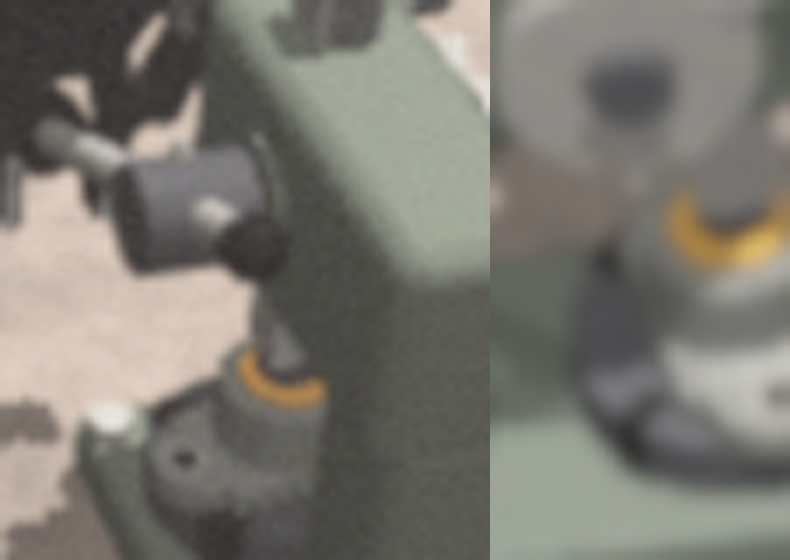

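Both views show the bush flange seated. The lever's tail gives a turn of about 0.86 after removing the 0.1 rad offset it showed at the start. The pads slid down the ball while pressing, so I'll check that the hold is stable before handing in.

```bash
python3 - <<'E'
from h import *
for i in range(4):
    bot.dwell(.5); st()
E
```

```text
t 19.18 tcp [521.3 156.3 104.2] ori [ 3.141  0.016 -2.903] F [ 2.6  2.6 26. ] open 0.386
 t 19.68 tcp [521.2 156.3 104.2] ori [ 3.141  0.016 -2.903] F [ 3.4  3.3 26.9] open 0.38
 t 20.18 tcp [521.2 156.3 104.2] ori [ 3.141  0.016 -2.903] F [ 3.3  3.3 25.8] open 0.381
 t 20.68 tcp [521.2 156.3 104.2] ori [ 3.141  0.016 -2.903] F [ 2.2  2.7 25.9] open 0.382
```

```bash
python3 - <<'E'
from h import *
w=imaging.capture('wrist');cv2.imwrite('pics/w5.png',w)
s=imaging.capture('scene');cv2.imwrite('pics/s5.png',s)
E
```

```text
(no output)
```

View pics/w5.png

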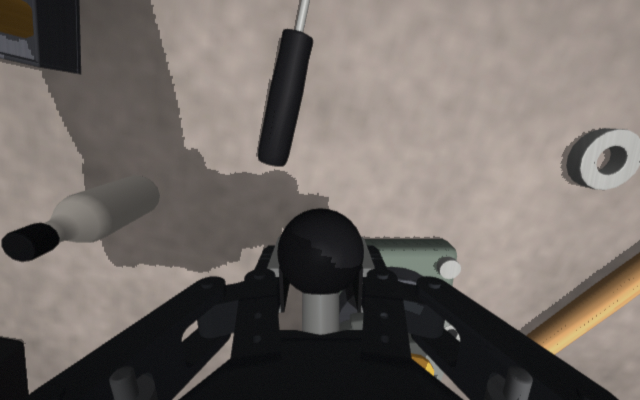

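View pics/s5.png

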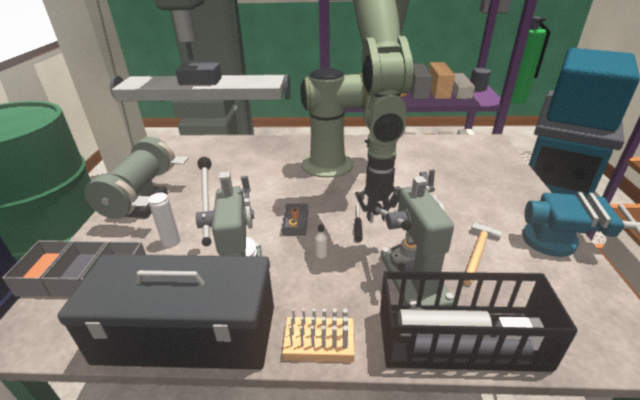

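The wrist view shows the ball at (320,250), pinched between the pads towards its rear side. In the scene view the other press and the loose items sit as they did at the start. The force held at 26 N for 2 s, so I'm handing in.

```bash
python3 - <<'E'
from h import *
st(); bot.sign_off(); st()
E
```

```text
t 20.78 tcp [521.2 156.3 104.2] ori [ 3.141  0.016 -2.903] F [ 3.7  2.3 26.8] open 0.384
the job is handed in; nothing more can be done
the job is handed in; nothing more can be done
```

I flipped the left press's catch right over, pulled its lever down until it stopped, and handed in at 20.8 s still holding it down. The left press is the one with the housing.

**Last checks:**
- **Bush:** the flange looks seated on the boss in both camera views.
- **Lever:** its turn was about 0.86 rad, read from the lever's tail in the pictures. Home is expected at about 0.88.
- **Hold:** the force on the tool stayed at about 26 N for 2 s before handing in, with the fingers not moving.
- **Rest of the bench:** the other press, the pulley and the loose items showed no visible movement in the pictures, though I did not measure them.

**Not as planned:** the pads slid about 20 mm on the ball in the last part of the pull. They ended up gripping it off-centre, towards the press. The hold was steady, so I did not re-grip. I did not measure the force between ram and bush; I inferred it from the push on the lever.

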